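Sort the leftovers of the talk in the teaching kitchen

TASK

Clear up after the talk: put the computer mouse and the slide-show remote in the blue tray, the stapler and the highlighter in the red tray, and the salt shaker in the white tray. Set each one down, never drop or throw it, so that it rests right way up and flat on the floor of its tray, not leaning on a wall or lying on another thing, with the shaker standing. Leave the water bottle and the mug where they stand.

Things in the scene. Friction and masses are not known exactly. Their poses are not given: they have to be found in the camera images.
- mouse_mid (a point): Grey computer mouse with a black wheel, 92 mm long, 52 mm wide, 32 mm high; its sides are upright up to 22 mm; about 90 g. This point is its centre, half-way up; x along its length, y across its width, z up. It starts flat on the table, right way up, at any yaw.
- clicker_mid (a point): Black slide-show remote with grey buttons and a red lamp, a flat bar 100 mm long, 34 mm wide, 20 mm high; about 60 g. This point is its centre, half-way up; x along its length, y across its width, z up. It starts flat on the table, right way up, at any yaw.
- stapler_mid (a point): Small green stapler with a dark steel foot, 96 mm long, 26 mm wide, 40 mm high; upright sides; about 140 g. This point is its centre, half-way up; x along its length, y across its width, z up. It starts flat on the table, right way up, at any yaw.
- highlighter_mid (a point): Flat highlighter pen, yellow body and pink cap, 100 mm long, 20 mm wide, 16 mm high, square in section so that it does not roll; about 20 g. This point is its centre, half-way up; x along its length, y across its width, z up. It starts flat on the table, right way up, at any yaw.
- shaker_mid (a point): Round white salt shaker with a steel top, standing upright on the table: 42 mm in diameter, 62 mm high; about 110 g. This point is on its axis, half-way up; z up.
- blue_tray: Open blue plastic tray, fixed to the table, for electronic gear: 140 mm (its x) by 210 mm (its y) outside, 25 mm high, walls and floor 5 mm thick, so 130 by 200 mm inside. Origin: centre of its underside, on the table; z up. The inner floor is 5 mm above the origin.
- red_tray: Open red plastic tray, fixed to the table, for office supplies: 140 mm (its x) by 210 mm (its y) outside, 25 mm high, walls and floor 5 mm thick, so 130 by 200 mm inside. Origin: centre of its underside, on the table; z up. The inner floor is 5 mm above the origin.
- white_tray: Open white plastic tray, fixed to the table, for kitchen ware: 140 mm (its x) by 210 mm (its y) outside, 25 mm high, walls and floor 5 mm thick, so 130 by 200 mm inside. Origin: centre of its underside, on the table; z up. The inner floor is 5 mm above the origin.
- water_bottle: Bystander: full, pale blue water bottle with a white cap, 64 mm in diameter, 200 mm high, standing loose on the table. Origin: centre of its underside; z up.
- mug: Bystander: blue mug, 80 mm across and 92 mm high with a handle on its +y side, standing loose on the table. Origin: centre of its underside; z up.
Mind the look-alikes: they are no part of the job. What is shaped like the part that bears mouse_mid but pink is not meant. Leave any purple look-alike of the part that bears clicker_mid alone.

How it is judged:
By the outcome, as a careful person would: the job done as asked, in the order asked, and still so for the second after the job is handed in, with the robot touching nothing.
It also fails if it takes over 128 s, if anything falls off the work surface, if the arm or the gripper's body presses on something with over 40 N, if the wrist force passes 120 N, or if a joint passes its speed limit or range.

ROBOT

A 6-joint arm with a two-finger parallel gripper is mounted at the origin on the work surface. World frame = base frame: x ahead of the robot, y to its left, z up, the work surface at z = 0. Lengths are in m, angles in rad, forces in N, time in s.
With the tool pointing down it reaches from about 0.375 to 0.975 m from the base axis. Payload 3.8 kg.
Tool frame: the origin (TCP) lies midway between the tips of the shut fingers; the grasp point (between the pads) lies 19 mm behind it; x points along the fingers, y is the direction in which the jaws open and shut, and the axes are right-handed (so a half turn about x gives the same grasp; the last joint's range is limited). The gripper opens to 88 mm and grips with 3 to 60 N. Pads are 18 mm wide; open, the fingers measure 123 mm over their backs; the gripper's body (75 mm by 187 mm) begins 45 mm behind the grasp point.
Start: joints at [1.142, 0.264, 1.604, -0, 1.274, -0.037], TCP at [0.258, 0.624, 0.239] pointing down, gripper open.
Joint ranges: [-2.63, 2.63], [-0.94, 2.18], [0.31, 2.57], [-1.31, 4.45], [0, 2.66], [-2.55, 2.55]. Speed limits (rad/s): [2.57, 2.57, 3.14, 3.14, 3.14, 3.14].

INTERFACE

Orientations are given as a rotation vector (axis times angle).
In Python, from cell import manip, inverse_kinematics, cams, order gives the robot as it stands. Calls block until the motion is done:
- manip.move_pose(position, orientation): joint-space move of the TCP to a pose.
- manip.move_linear(position, rate=0.15, rot=None): straight line of the TCP; rot=None keeps the orientation; rate is the mean speed in m/s.
- manip.set_joints(angles): joint-space move.
- manip.set_gripper(opening, force=None): finger opening in m; force is the grip in N (None keeps the last); returns when the fingers have stopped.
- manip.dwell(seconds).
- inverse_kinematics(position, orientation): joint angles nearest the present ones, or None.
- manip.state(): the state.
- cams.capture(name): name is "scene" or "top" or "wrist"; returns a dict with "image" (400x640x3 uint8, blue, green, red), "z_map" (400x640 float32, m along the optical axis (not along the pixel's ray), 0 where there is no reading), "intrinsics" (3x3 intrinsics, pixels), "position" and "orientation" of the camera in the world; the wrist camera has in their place "T_tool_cam" (4x4, takes a point from camera to tool coordinates, whose origin is the TCP and whose axes are the tool frame's). Camera axes: x right, y down, z forward; pixel columns grow to the right and rows downward; lengths in m; the calibration is good to about 2 mm. A picture is of the moment at which its call begins: read the wrist's pose just before it.
A pose or a line that the arm cannot do raises manip.IKError and nothing moves.
- order.close_job(): hands the job in, once; it reports no verdict.
The state is a dict: "clock": time; "joint_pos": joint angles; "joint_velocities": joint speeds; "tau": joint torques, N m; "tool_pos": TCP position; "tcp_rot": TCP orientation; "contact_force": force on the tool from outside, world axes, zero at the start; "moment": the same for the moment, N m; "gripper_width": finger opening in m.
Only numpy, scipy, OpenCV 4.12 (cv2) and the standard library are available. Lean on these libraries where they do the work, as an engineer would, in place of code of your own. Each camera call takes 0.05 s, during which the arm holds its last target. There are 200 camera calls.

## Working session

There is one attempt and no reset: what is moved stays moved. The work goes in short steps, each a Python script; the robot and the scene stay as the last script left them, time stands still between calls to the robot, and variables do not carry over. Pictures are saved under pics/ and viewed, about 12 in all and at most 16, crops included, and the job is handed in when it is done.

```bash
ls; mkdir -p pics; cat > h.py <<'E'
import numpy as np, cv2
from scipy.spatial.transform import Rotation as R
from cell import manip, inverse_kinematics, cams, order
def cap(name):
    s=manip.state(); c=cams.capture(name)
    if name=="wrist":
        T=np.eye(4);T[:3,:3]=R.from_rotvec(s["tcp_rot"]).as_matrix();T[:3,3]=s["tool_pos"]; T=T@c["T_tool_cam"]
    else:
        T=np.eye(4);o=np.array(c["orientation"],float)
        T[:3,:3]=o if o.shape==(3,3) else R.from_rotvec(o).as_matrix(); T[:3,3]=c["position"]
    z=c["z_map"]; K=np.array(c["intrinsics"]); v,u=np.mgrid[:z.shape[0],:z.shape[1]]
    P=np.stack([(u-K[0,2])/K[0,0]*z,(v-K[1,2])/K[1,1]*z,z],-1)
    W=P@T[:3,:3].T+T[:3,3]; W[z==0]=np.nan
    return c["image"],W
E
python3 - <<'E'
from h import *
for n in("scene","top"):
    im,W=cap(n); cv2.imwrite(f"pics/{n}0.png",im); np.savez(f"{n}0.npz",im=im,W=W)
s=manip.state(); print(s["clock"],s["tool_pos"],s["tcp_rot"],s["contact_force"]); c=cams.capture("top"); print(c["position"],c["orientation"])
E
```

```text
pics
0.1 [0.25748521 0.62327822 0.23753123] [ 0.30583016  1.54930308 -0.30885806] [ 0.30533776 -0.26625246 -0.43477246]
[0.24493441 0.01550179 1.38894711] [-2.11381014  2.15297147 -0.18545926]
```

View pics/scene0.png

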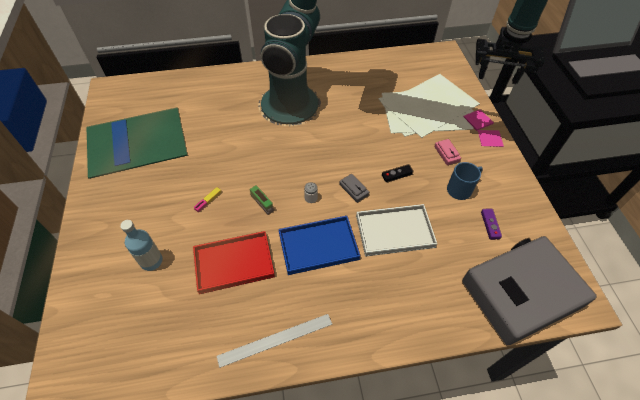

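View pics/top0.png

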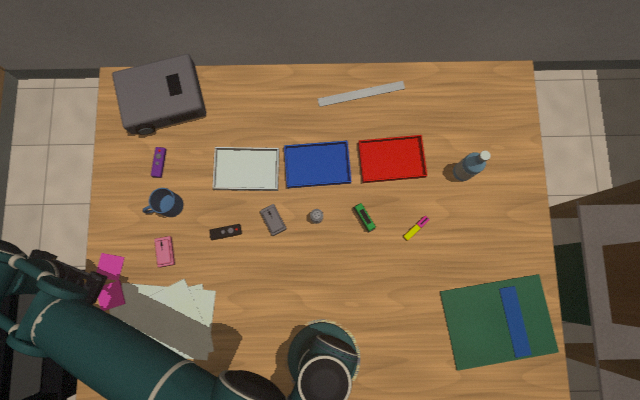

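The top view shows the grey mouse at (273,220), with a pink look-alike at (165,252). The black remote is at (226,232), with a purple look-alike at (158,162). The stapler (364,217), highlighter (416,228) and shaker (316,215) are the only ones of their kind. The trays are white (246,169), blue (318,165) and red (392,159), the mug is at (165,203) and the bottle at (468,168). I choose grey and black, and will check them in a close crop.

```bash
cat >> h.py <<'E'
def table_z(W):
    z=W[...,2]; return np.nanmedian(z[np.abs(z)<.02])
def blob(W,uv,lo=.006,hi=.3):
    """centre, yaw (long axis), dims, top height of the raised blob nearest pixel uv"""
    m=((W[...,2]>lo)&(W[...,2]<hi)).astype(np.uint8)
    n,l=cv2.connectedComponents(m,connectivity=4)
    vs,us=np.nonzero(l); k=np.argmin((vs-uv[1])**2+(us-uv[0])**2); p=W[l==l[vs[k],us[k]]]
    (x,y),(w,h),a=cv2.minAreaRect((p[:,:2]*1000).astype(np.float32))
    if h>w: w,h,a=h,w,a+90
    return np.array([x,y])/1000,np.radians((a+90)%180-90),(w,h),np.percentile(p[:,2],95),len(p)
E
python3 - <<'E'
from h import *
d=np.load("top0.npz");im,W=d["im"],d["W"]
print("table",table_z(W[60:380,110:540]))
for n,uv in dict(mouse=(273,220),clicker=(226,232),stapler=(364,217),high=(416,228),shaker=(316,215),white=(214,169),blue=(286,165),red=(360,159),bottle=(468,168),mug=(165,203)).items():
    c,y,dm,t,k=blob(W,uv); print(n,c.round(4),round(np.degrees(y),1),np.round(dm,0),t.round(3),k)
cv2.imwrite("pics/crop.png",cv2.resize(im[130:280,130:450],None,fx=2.5,fy=2.5,interpolation=cv2.INTER_CUBIC))
E
```

```text
table 0.0007090568921401808
mouse [0.4277 0.1516] 27.1 [92. 55.] 0.036 472
clicker [0.3918 0.3019] -80.3 [101.  36.] 0.025 349
stapler [ 0.4296 -0.1425] 29.5 [97. 27.] 0.045 276
high [ 0.3943 -0.3084] -47.8 [100.  20.] 0.021 196
shaker [0.4366 0.0122] 56.2 [44. 40.] 0.065 156
white [0.603  0.2412] 88.1 [217. 149.] 0.028 640
blue [0.6115 0.005 ] -87.7 [216. 147.] 0.028 633
red [ 0.627  -0.2409] -85.4 [211. 151.] 0.028 625
bottle [ 0.5882 -0.4862] -56.2 [103.  64.] 0.2 695
mug [0.4894 0.4946] 0.0 [0. 0.] 0.011 1
```

View pics/crop.png

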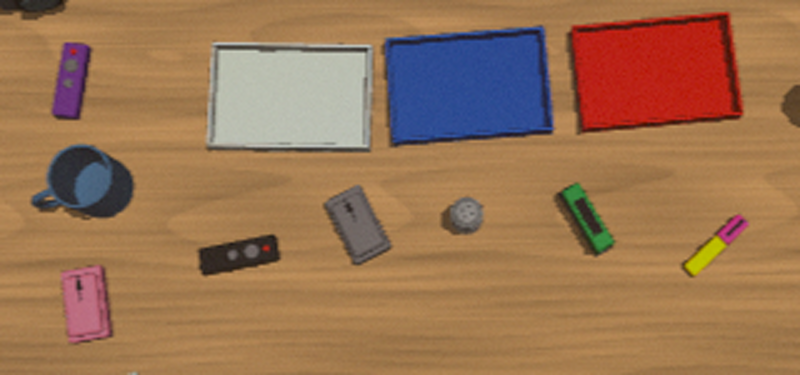

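The crop confirms the choice: the grey mouse is at crop (357,224), the black remote with its red lamp at (240,254), and both look-alikes are well apart. Next, a hover over the mouse and a wrist look.

```bash
cat >> h.py <<'E'
def rot(yaw,p):
    """tool down, jaws across yaw; of the two half turns the one whose last joint stays nearest 0"""
    best=None
    for y in (yaw,yaw+np.pi):
        X=np.array([0,0,-1.]);Y=np.array([-np.sin(y),np.cos(y),0]);r=R.from_matrix(np.stack([X,Y,np.cross(X,Y)],1)).as_rotvec()
        q=inverse_kinematics(p,r)
        if q is not None and (best is None or abs(q[5])<best[0]): best=(abs(q[5]),r)
    if best is None: raise RuntimeError(f"no IK {yaw} {p}")
    return best[1]
def look(xy,r=.03,lo=.007,save=None):
    im,W=cap("wrist")
    if save: cv2.imwrite(save,im)
    near=np.hypot(W[...,0]-xy[0],W[...,1]-xy[1])<.12
    tz=np.median(W[...,2][near&(np.abs(W[...,2])<.006)])
    d=np.hypot(W[...,0]-xy[0],W[...,1]-xy[1]); d[~(W[...,2]-tz>lo)]=9
    v,u=np.unravel_index(np.nanargmin(d),d.shape)
    W=W.copy();W[...,2]-=tz
    return blob(W,(u,v),lo),tz
E
python3 - <<'E'
from h import *
p=[.4277,.1516,.20]
manip.move_pose(p,rot(np.radians(27.1),p)); manip.dwell(.3)
print(look(p[:2],save="pics/w1.png")); s=manip.state(); print(s["clock"],s["tool_pos"],s["joint_pos"].round(2) if hasattr(s["joint_pos"],'round') else s["joint_pos"])
print(cams.capture("wrist")["T_tool_cam"])
E
```

```text
((array([0.42996783, 0.14910388]), np.float64(0.4684688443201367), (92.23992919921875, 51.90203857421875), np.float64(0.03297415545927712), 3240), np.float64(0.0007443451585689709))
2.325 [0.42771335 0.15194363 0.19998356] [ 0.29 -0.14  2.1   0.    1.18  1.38]
[[ 1.77533321e-04 -3.09821433e-01  9.50794745e-01 -1.46729697e-01]
 [ 9.99999741e-01  7.17795594e-04  4.71765177e-05  3.81667502e-04]
 [-6.97092575e-04  9.50794491e-01  3.09821481e-01 -8.06821112e-02]
 [ 0.00000000e+00  0.00000000e+00  0.00000000e+00  1.00000000e+00]]
```

View pics/w1.png

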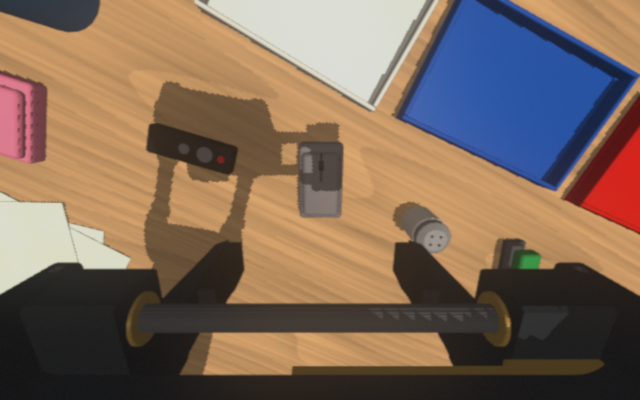

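The wrist view shows the mouse centred at (321,180), with both sides clear for the fingers. I'll pick and place it now.

```bash
cat >> h.py <<'E'
TR=dict(white=((.603,.2412),-1.9),blue=((.6115,.005),2.3),red=((.627,-.2409),4.6))
def fz(): return np.mean([manip.state()["contact_force"][2] for _ in range(5)])
def pick(xy,yaw,w,z,force=20,hov=.2,look_lo=.007,use_yaw=True,save=None):
    p=[*xy,hov]; manip.move_pose(p,rot(yaw,p)); manip.dwell(.2)
    (c,y,dm,t,n),tz=look(xy,lo=look_lo,save=save); print("seen",c,np.degrees(y),dm,t,tz)
    if np.linalg.norm(c-xy)>.015: raise RuntimeError("look disagrees")
    grab(c,y if use_yaw else yaw,w,z,force)
def grab(c,y,w,z,force):
    p=[*c,.10]; r=rot(y,p); manip.set_gripper(min(w+.024,.088)); manip.move_pose(p,r)
    manip.move_linear([*c,z+.02],rate=.15); manip.move_linear([*c,z],rate=.05); f0=fz()
    manip.set_gripper(w-.01,force); s=manip.state(); print("grip width",s["gripper_width"],"pos",s["tool_pos"],"fz",f0)
    manip.move_linear([*c,.13],rate=.15); print("held width",manip.state()["gripper_width"])
def place(tray,off,w,z,dyaw=0):
    (x,y),t=TR[tray]; t=np.radians(t); xy=np.array([x,y])+off*np.array([-np.sin(t),np.cos(t)])
    p=[*xy,.13]; manip.move_pose(p,rot(t+dyaw,p)); 
    manip.move_linear([*xy,z+.02],rate=.15); manip.dwell(.1); f0=fz(); h=z+.009
    while h>z+.002:
        h-=.001; manip.move_linear([*xy,h],rate=.02); f=fz()
        if f-f0>1.5: break
    print("down at",h-z,"df",f-f0,"width",manip.state()["gripper_width"])
    manip.set_gripper(w+.014); manip.move_linear([*xy,.13],rate=.15); print("clock",manip.state()["clock"])
E
python3 - <<'E'
from h import *
grab(np.array([.4297,.1495]),.4685,.052,.004,20)
place("blue",.047,.052,.004)
cv2.imwrite("pics/w2.png",cap("wrist")[0])
E
```

```text
grip width 0.05160585188976552 pos [0.42988498 0.14955062 0.00418413] fz 0.8356562400165026
held width 0.0519070834988763
down at 0.0049999999999999975 df 1.9657802441030483 width 0.0518871138666358
clock 12.25
```

View pics/w2.png

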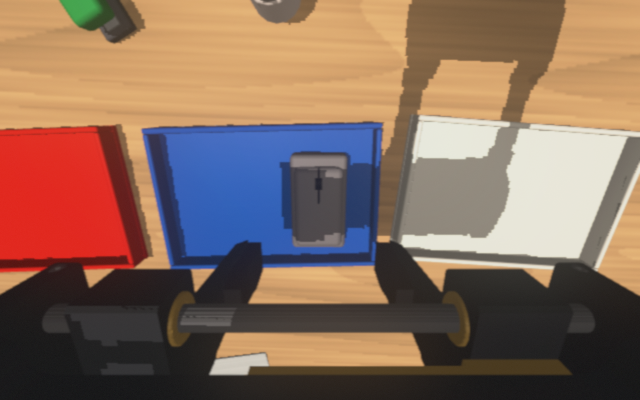

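The mouse lies flat in the blue tray at (319,200), clear of the walls. Contact came exactly at floor height. Next are the remote and the stapler.

```bash
python3 - <<'E'
from h import *
pick(np.array([.3918,.3019]),np.radians(-80.3),.034,.003,save="pics/w3.png")
place("blue",-.05,.034,.003)
pick(np.array([.4296,-.1425]),np.radians(29.5),.026,.006,save="pics/w4.png")
place("red",.045,.026,.006)
cv2.imwrite("pics/w5.png",np.hstack([cv2.resize(a,(400,250)) for a in(cv2.imread("pics/w3.png"),cv2.imread("pics/w4.png"))]))
cv2.imwrite("pics/w6.png",cap("wrist")[0])
E
```

```text
seen [0.39448117 0.30289716] -79.48114776611328 (98.4645767211914, 33.939151763916016) 0.021789228059353946 0.0007436336847532476
grip width 0.03391473704284678 pos [0.39463028 0.30300248 0.00320432] fz 0.021870061040600505
held width 0.03417878699448375
down at 0.004999999999999997 df 1.727796703188383 width 0.034089405957979
clock 23.1667
seen [ 0.43296375 -0.1434669 ] 29.100742340087894 (93.63116455078125, 25.634567260742188) 0.04167833825358924 0.0007411294962200166
grip width 0.025535605433619695 pos [ 0.43306871 -0.14347171  0.00617008] fz -0.431108142277567
held width 0.025471985476701365
down at 0.003999999999999995 df 6.3960976401280005 width 0.025822943404063083
clock 32.5333
```

View pics/w6.png

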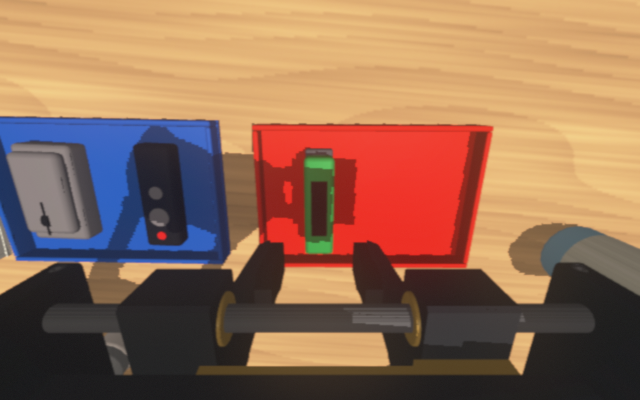

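The remote (158,195) and stapler (319,200) lie flat and clear of the walls. Next are the highlighter and the shaker.

```bash
python3 - <<'E'
from h import *
pick(np.array([.3955,-.3084]),np.radians(-47.8),.020,.003,force=12,save="pics/w7.png")
place("red",-.04,.020,.003)
pick(np.array([.439,.0122]),0.,.042,.014,use_yaw=False,save="pics/w8.png")
place("white",0,.042,.014)
cv2.imwrite("pics/w9.png",cap("wrist")[0])
p=[.45,.45,.35]; manip.move_pose([.5,.0,.35],rot(0,[.5,0,.35])); 
E
python3 - <<'E'
from h import *
# retract so that the top camera sees the trays
manip.set_joints([1.142,.264,1.604,0,1.274,-.037]); manip.dwell(.3)
im,W=cap("top"); cv2.imwrite("pics/top1.png",cv2.resize(im[120:290,120:500],None,fx=2.1,fy=2.1,interpolation=cv2.INTER_CUBIC))
for n,uv in dict(mouse=(303,165),clicker=(335,165),stapler=(378,160),high=(405,158),shaker=(246,168)).items():
    c,y,dm,t,k=blob(W,uv,.0145); print(n,c.round(4),np.degrees(y).round(1),np.round(dm),t.round(3))
im,_=cap("scene"); cv2.imwrite("pics/scene1.png",cv2.resize(im[140:300,180:500],None,fx=2.5,fy=2.5,interpolation=cv2.INTER_CUBIC))
s=manip.state(); print(s["clock"],s["contact_force"])
E
```

```text
seen [ 0.3958038  -0.30863959] -48.35993194580078 (99.35172271728516, 19.52495002746582) 0.017339785301590055 0.0007324057434465736
grip width 0.020202427272155103 pos [ 0.39597098 -0.30878057  0.0032071 ] fz 0.6827524862177807
held width 0.020044061930473398
down at 0.003999999999999997 df 5.315224536554938 width 0.020032975727187773
clock 44.7167
seen [0.43839871 0.00882017] -78.66058158874512 (39.88948059082031, 39.88641357421875) 0.06271625309701667 0.0008099066819606815
grip width 0.041599159264724614 pos [0.43857685 0.00883299 0.01416642] fz 1.1266321414033653
held width 0.04150147221650521
down at 0.004999999999999996 df 1.6870419775127643 width 0.04130921254781663
clock 56.0083
mouse [0.6091 0.0527] 3.0 [94. 51.] 0.041
clicker [ 0.6124 -0.0441] 2.1 [101.  34.] 0.03
stapler [ 0.6193 -0.195 ] 4.6 [92. 27.] 0.05
high [ 0.6296 -0.2799] 5.0 [100.  21.] 0.026
shaker [0.6023 0.2405] -82.5 [40. 38.] 0.07
61.175 [-0.14989696 -0.00678644  0.06869351]
```

View pics/top1.png

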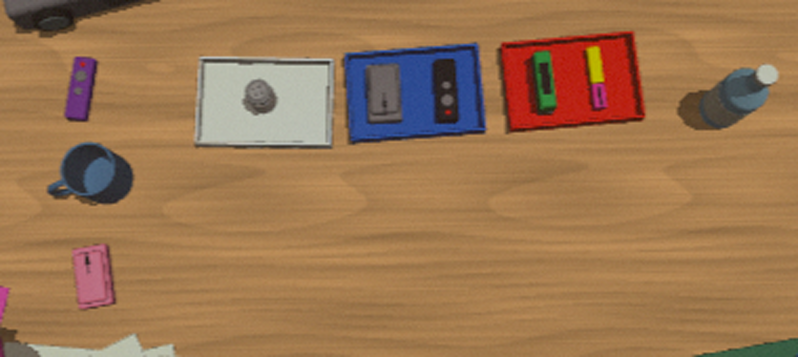

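View pics/scene1.png

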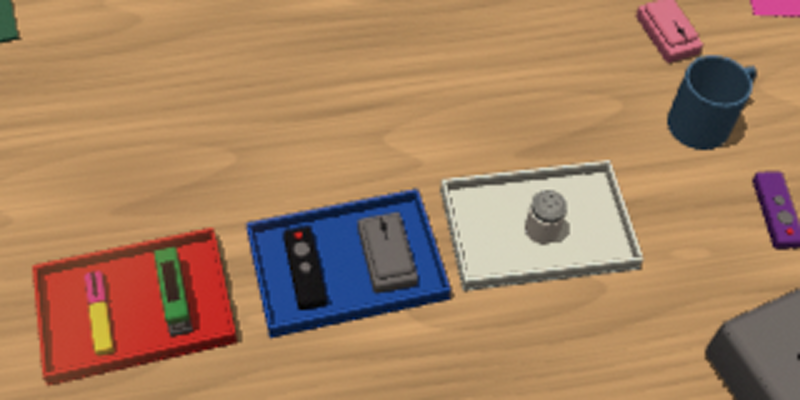

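Both views show all five things flat in their trays and clear of the walls. Crop pixels in the top view: mouse (384,92), remote (446,90), stapler (543,82), highlighter (597,77), shaker standing (260,96). The mug, bottle and look-alikes are where they were.

```bash
python3 -c "
from h import *
order.close_job(); print(manip.state()['clock'])"
```

```text
the job is handed in; nothing more can be done
the job is handed in; nothing more can be done
```

All five things are in their trays, and I handed the job in at about 61 s of the 128 s allowed. I placed them in the order asked: the mouse and remote in blue, the stapler and highlighter in red, and the shaker standing in white. Each was lowered to light contact with the tray floor (at most 6.4 N) before I released it.

The last top and scene pictures show each thing flat, right way up and clear of the walls and of the other things. Measured heights rose by 5 mm, which matches the tray floor. The mug, bottle and look-alikes appear unmoved, and the gripper was clear of everything.

The top and wrist cameras disagreed by 3–4 mm on positions. I used the wrist reading for the grasps, and every grip width matched the thing's known width.

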